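# Shut the hot pastry cabinet with the hook pole

## Robot

A 6-joint arm with a two-finger parallel gripper is mounted at the origin on a cart in front of the work surface, level with it; the furniture and walls round the work are solid. World frame = base frame: x ahead of the robot, y to its left, z up, the work surface at z = 0. Lengths are in mm, angles in degrees, forces in N, time in s.
With the tool pointing down it reaches from about 350 to 850 mm from the base axis. Payload 8.1 kg.
Tool frame: the origin (TCP) lies midway between the tips of the shut fingers; the grasp point (between the pads) lies 19 mm behind it; z points along the fingers, y is the direction in which the jaws open and shut (so a half turn about z gives the same grasp; the last joint's range is limited). The gripper opens to 85 mm and grips with 20 to 120 N. Pads are 22 mm wide; open, the fingers measure 114 mm over their backs; the gripper's body (76 mm by 85 mm) begins 54 mm behind the grasp point. The pads swing forward as they close: fully open they stand 13 mm farther back than shut.
Start: joints at [-79.32, 7.471, 85.268, -0, 87.261, -4.893], TCP at [161.1, -577.972, 231.292] pointing down, gripper open.
Joint ranges: [-169.43, 169.43], [-51.17, 129.36], [1.28, 143.12], [-76.62, 256.62], [0, 156.53], [-152.29, 152.29]. Speed limits (degrees/s): [136.94, 136.94, 159.86, 180, 180, 180].

## Interface

Orientations are given as [roll, pitch, yaw] about the fixed x, y, z axes, in that order (R = Rz(yaw) Ry(pitch) Rx(roll)).
In Python, from bench import telemetry, snapshot, camera_params, job gives the robot as it stands. The module is installed in compiled form; this text tells all that it offers.
- The arm moves only by the shell command python3 -m jog 'ROWS' [FORCE]. ROWS is JSON, a list that holds one entry, the list of rows, each a list of 7 numbers: the shift along the tool's x, y, z in units of 50 mm (1.0 is 50 mm), then the turn, a rotation vector about the tool's x, y, z in units of 2 pi rad (1.0 is 2 pi rad), then the opening, from 0 (shut) to 1 (fully open). In form: [[[dx, dy, dz, rx, ry, rz, claw], ...]]. A call has 1 to 12 rows; each row shifts and turns the commanded pose from where the row before left it, along the tool's axes as they then stand; what a row does not reach is not made up. A row lasts 1/8 s, in which the tool goes at most 62.5 mm and 10.7 degrees, less where a joint would pass 70% of its speed; a pose out of reach is approached as far as the arm can. A call with a number of a shift or a turn outside -1 to 1 is refused whole. A call with a gripper value outside its range is refused whole. The fingers move at their own pace and stop on an object; FORCE is the grip in N (left out, the last holds). Time passes only in rows, so rows that do not move let the fingers close. It gives the time, the measured TCP pose, the force and the opening at its end, in the units of the state.
- telemetry.sense(): the state, without advancing time (a new reading comes with each control period).
- snapshot(name): name is "side" or "top" or "wrist"; returns (picture, depth): 420x560x3 uint8, red, green, blue; 420x560 float32, mm along the optical axis (not along the pixel's ray), 0 where there is no reading.
- camera_params(name): a dict with "K" (3x3 intrinsics, pixels), "D" ([k1, k2, p1, p2, k3] as OpenCV has them; the pictures are not rectified), "extrinsics" (4x4, takes a point from camera to world coordinates). Camera axes: x right, y down, z forward; pixel columns grow to the right and rows downward; lengths in mm; the calibration is good to about 2 mm. A picture is of the moment at which its call begins: read the wrist's pose just before it. camera_params takes no time and is no camera call; for the wrist camera it gives the pose at the moment of the call.
- job.hand_in(): hands the job in, once; it reports no verdict.
The state is a dict: "time": time; "joint_pos": joint angles; "qd": joint speeds; "joint_efforts": joint torques, N m; "tool_pos": TCP position; "tcp_rot": TCP orientation; "ft_force": force on the tool from outside, world axes, zero at the start; "wrist_torque": the same for the moment, N m; "finger_gap": finger opening in mm.
Only numpy, scipy, OpenCV 4.12 (cv2) and the standard library are available. Lean on these libraries where they do the work, as an engineer would, in place of code of your own. Each camera call takes 0.05 s, during which the arm holds its last target. There are 200 camera calls.

## Task

The pastry cabinet is hot, so work it only with the hook pole: take the pole off its rest, pass its hook through the ring eye on the raised glass flap, lift the flap past its highest notch until the ratchet pawl tips over and stays clear, then swing the flap fully shut with the hook still in the eye. Unhook, and lay the pole back in its rest the way it lay. Do not touch the cabinet with the hand or arm, and do not disturb the cream jug, the mug or the ramekins.

Things in the scene. Friction and masses are not known exactly. Their poses are not given: they have to be found in the camera images.
- warmer: Fixed steel pastry cabinet, 236 wide x 195 deep x 285 high. Origin on the worktop straight below the flap's hinge axis, midway across; x to its back, y to its left, z up; front looks along -x. Two cheeks (inner faces y = +-112) reach 75 in front of the hinge axis; between them the heater base, 110 high, is set back to x = 0. Ratchet wheel and pawl are outside the left cheek, out to y = 129.
- shelf_edge (a point): Middle of the lower front edge of the wire overshelf (with cups on it) above the cabinet: x -170, y 0, z 386 of the cabinet; the shelf spans y +-130. It overhangs the work: an upright hand near the shut flap would hit it, so lean the tool back toward the robot by 20 to 25 degrees (fingers forward-down, hook forward-up). Shelf posts of radius 6 stand at x -45, y +-108.
- flap_hinge (a point): Middle of the flap's hinge axis, at x 0, y 0, z 262 of the cabinet; the axis runs along the cabinet's y. Axes as the cabinet's.
- flap (a joint): Angle of the glass flap (frame 216 wide, 150 long, 8 thick, 170 g): 0 = shut, hanging down; 1.57 = level, pointing to the robot; limit 2.1. Held at a ratchet notch (about 0.86, 1.25 or 1.63): it rises freely but cannot come down until lifted to about 1.9 to 2.0, where the pawl tips out. Then it sinks slowly (damper 0.25 N m s), but hinge friction stops it about 0.4 short of shut: push it home.
- eye (a point): Centre of the steel ring eye on the flap's outer face near its free edge, midway across: 30 mm clear opening, 7 mm bar; the hole runs along the cabinet's y. It is 32 in front of the flap's middle plane and 140 from the hinge axis along the flap (shut: x -32, y 0, z 122 of the cabinet) and turns about the hinge with the flap.
- pawl (a joint): Tilt of the ratchet pawl, a 70 mm steel bar with a bent toe, standing on a pivot 64 in front of and 70 below the hinge axis, outside the left cheek: about 0 = toe in under a tooth; balanced at 0.21; pushed past that by the wheel's lug it topples to the front and stays at 0.9, clear of the wheel, so that the flap can come down.
- pawl_tip (a point): End of the pawl's toe. Standing in: x -40, y 124, z 261 of the cabinet; tipped clear: about x -103, z 254.
- hook_pole: Loose hook pole, 190 long, 90 g. Wooden handle 110 long (x), 18 wide (y), 24 high (z), then a 7 mm steel rod; at x = 130 the rod turns square to +y into a hook finger that reaches y = 38 and ends in a 10 mm ball. Origin in the middle of the handle: grip it there across the 18 mm width. x along the pole to the hook, y along the hook finger, z up as it lies.
- hook (a point): Point on the axis of the hook finger, 18 from the rod's centre line: x 130, y 18, z 0 of the pole. It should lie at the eye's centre when hooked.
- pole_rest: Fixed rest: base plate 115 x 56 x 8 and two forked supports, 10 thick, at x = -40 and +40, with slots 23 wide, open and flaring at the top (58 high). Origin under its middle on the worktop, x along the slots. The pole lies in both forks, its x along the rest's x, its origin over the rest's origin and 48 above the worktop; the handle's underside is on the seats at z 36.
- cream_jug: White cream jug with a handle, 67 x 103 x 85 high, bystander; origin under its middle.
- mug_staff: Mug, green above and white below, 78 x 109 x 101 high, bystander; origin under its middle.
- ramekin_e: White ribbed ramekin, 67 diameter x 39 high, bystander; origin under its middle.
- ramekin_f: White ribbed ramekin, 77 diameter x 42 high, bystander; origin under its middle.
Mind the look-alikes: they are no part of the job. Leave any turquoise look-alike of the pole_rest alone.

How it is judged:
By the outcome, as a careful person would: the job done as asked, in the order asked, and still so for the second after the job is handed in, with the robot touching nothing.
It also fails if it takes over 69 s, if anything falls off the work surface, if the arm or the gripper's body presses on something with over 40 N, if the wrist force passes 120 N, or if a joint passes its speed limit or range.

## Working session

There is one attempt and no reset: what is moved stays moved. The work goes in short steps, Python scripts to look and compute and a shell command to move; the robot and the scene stay as the last step left them, time stands still between calls to the robot, and variables do not carry over. Pictures are saved under pics/ and viewed, about 8 in all and at most 12, crops included, and the job is handed in when it is done.

```bash
mkdir -p pics; cat > h.py <<'E'
import numpy as np, cv2
from bench import telemetry, snapshot, camera_params, job
from scipy.spatial.transform import Rotation as R
def snap(n,f=None):
    p=camera_params(n); im,d=snapshot(n); np.savez(f'{f or n}.npz',im=im,d=d,K=p['K'],D=p['D'],E=p['extrinsics'])
    cv2.imwrite(f'pics/{f or n}.png',im[:,:,::-1]); return load(f or n)
def load(f):
    z=np.load(f'{f}.npz'); return {k:z[k] for k in z}
def cloud(s):
    h,w=s['d'].shape; u,v=np.meshgrid(np.arange(w),np.arange(h))
    q=cv2.undistortPoints(np.stack([u,v],-1).reshape(-1,1,2).astype(float),s['K'],s['D']).reshape(h,w,2)
    P=np.dstack([q*s['d'][...,None],s['d']]); P=P@s['E'][:3,:3].T+s['E'][:3,3]; P[s['d']==0]=np.nan; return P
def proj(s,X):
    T=np.linalg.inv(s['E']); r=cv2.Rodrigues(T[:3,:3])[0]
    return cv2.projectPoints(np.array(X,float).reshape(-1,1,3),r,T[:3,3],s['K'],s['D'])[0].reshape(-1,2)
def ray(s,u,v,z):
    q=cv2.undistortPoints(np.array([[[u,v]]],float),s['K'],s['D'])[0,0]
    d=s['E'][:3,:3]@[q[0],q[1],1]; o=s['E'][:3,3]; return o+d*(z-o[2])/d[2]
def st():
    s=telemetry.sense(); return np.array(s['tool_pos']),R.from_euler('xyz',s['tcp_rot'],degrees=True),s
E
python3 - <<'E'
from h import *
a=snap('top');b=snap('side')
im=np.vstack([a['im'],b['im']])
cv2.imwrite('pics/both.png',cv2.resize(np.hstack([a['im'],b['im']])[:,:,::-1],(800,300)))
print(a['E'],b['E'],a['K']);print(telemetry.sense())
E
```

```text
[[-3.31792933e-01 -7.44511966e-01  5.79323210e-01 -2.85227386e+02]
 [-9.43339488e-01  2.58660791e-01 -2.07858618e-01  2.52620240e+02]
 [ 4.90502865e-03 -6.15464481e-01 -7.88149360e-01  1.43080156e+03]
 [ 0.00000000e+00  0.00000000e+00  0.00000000e+00  1.00000000e+00]] [[-9.02275041e-01 -1.99875692e-01  3.82033320e-01  7.11294099e+01]
 [-4.30827314e-01  3.83099424e-01 -8.17081793e-01  1.04756094e+03]
 [ 1.69580444e-02 -9.01822898e-01 -4.31772956e-01  8.34412385e+02]
 [ 0.00000000e+00  0.00000000e+00  0.00000000e+00  1.00000000e+00]] [[422.01814439   0.         281.91884584]
 [  0.         422.01814439 208.22330152]
 [  0.           0.           1.        ]]
{'time': 0.1, 'joint_pos': array([-7.93180983e+01,  7.51039963e+00,  8.53241373e+01, -2.81506850e-04,
        8.72628378e+01, -4.89241325e+00]), 'qd': array([-0.02500452, -0.11054206, -0.07133375,  0.02098673,  0.04463914,
        0.09965395]), 'joint_efforts': array([ 1.26657105e-03, -5.70952821e+01, -5.01937902e+01, -2.25178997e-04,
        8.10168305e-03,  3.46641934e-05]), 'tool_pos': array([ 161.02435228, -577.4600572 ,  230.34280236]), 'tcp_rot': array([-1.79902956e+02, -8.02446006e-03,  1.55743218e+01]), 'ft_force': array([-0.48173997,  0.27649664, -0.43615678]), 'wrist_torque': array([-0.0246163 ,  0.02531763,  0.0386858 ]), 'finger_gap': 85.08487262291662}
```

View pics/top.png

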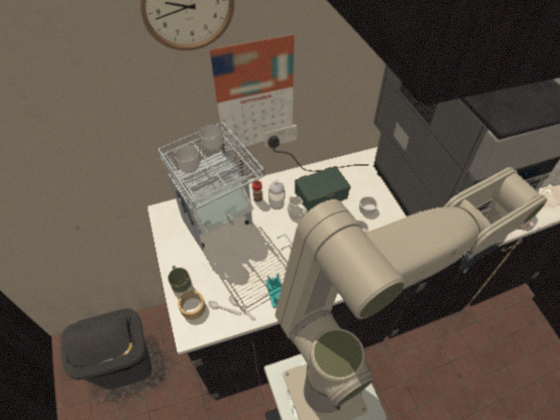

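View pics/side.png

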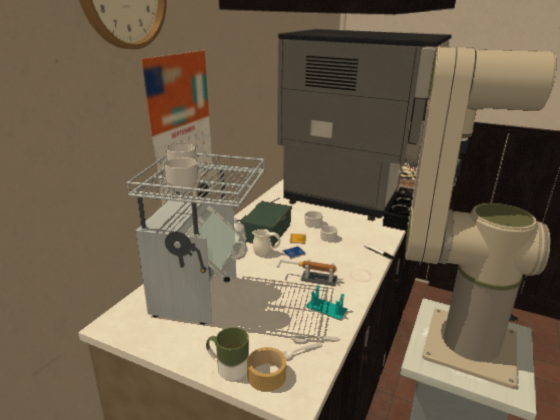

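The top view shows the cabinet at about (210,200) and the hook at about (285,240), with the arm hiding the rest. The side view shows two rests. The turquoise one at (327,303) is empty, so it is the look-alike. The dark one at (320,272) holds the brown-handled pole, so it fits the description. The jug is at (263,243), the mug at (232,355) and the ramekins at (313,219) and (328,233). I'll confirm the rest in one crop.

```bash
python3 - <<'E'
from h import *
b=load('side'); im=b['im'][:,:,::-1]; P=cloud(b)
c1=cv2.resize(im[245:325,255:355],(500,400),interpolation=cv2.INTER_CUBIC)
c2=cv2.resize(im[150:330,125:265],(311,400),interpolation=cv2.INTER_CUBIC)
cv2.imwrite('pics/c1.png',np.hstack([c1,c2])[:, :800])
hsv=cv2.cvtColor(im,cv2.COLOR_BGR2HSV); roi=np.zeros(im.shape[:2],bool); roi[255:290,275:345]=1
m=roi&(hsv[...,1]>110)&(hsv[...,0]<20)&(P[...,2]>25)&(P[...,2]<90)
q=P[m]; print(m.sum(),np.nanmin(q,0),np.nanmax(q,0),np.nanmean(q,0)); 
u,s,vt=np.linalg.svd(q-q.mean(0));print(s,vt[0])
# left cheek plane
for r in [(230,155),(230,200),(300,160),(300,195),(243,178),(200,160),(222,222),(280,230)]: print(r,P[r].round(0))
E
```

```text
211 [ 423.04285104 -115.29245088   38.99047388] [542.07794662 -79.41669157  60.80430426] [480.86128918 -95.60557954  52.15930555]
[474.51998376  88.25065276  58.933954  ] [-9.80806710e-01 -1.94980737e-01 -8.41993260e-04]
(230, 155) [806. 274. 282.]
(230, 200) [743. 166. 245.]
(300, 160) [807. 287.  64.]
(300, 195) [703. 263.  83.]
(243, 178) [726. 282. 268.]
(200, 160) [980.  52. 243.]
(222, 222) [741.  57. 221.]
(280, 230) [735.  37.  -2.]
```

View pics/c1.png

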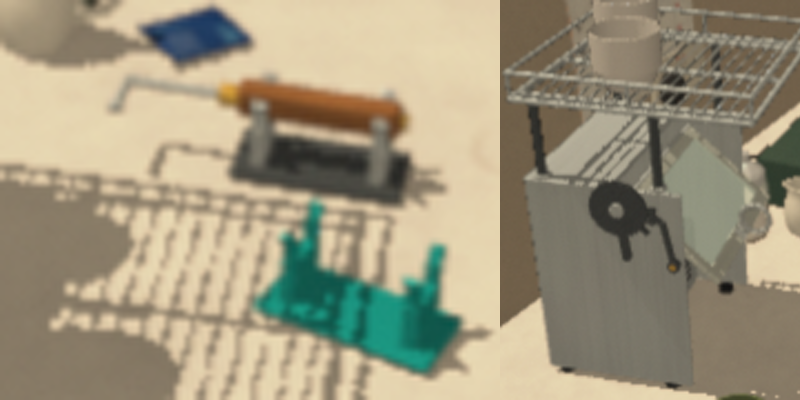

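The crop confirms it: the dark rest holds the brown pole, with its hook end away from the robot and the finger turning left (+y). The turquoise rest is empty and stays alone. Next I'll fit the cabinet's frame.

```bash
python3 - <<'E'
from h import *
b=load('side'); P=cloud(b)
roi=P[240:310,150:205].reshape(-1,3); roi=roi[np.isfinite(roi[:,0])&(roi[:,2]>30)&(roi[:,2]<255)]
# ransac-ish vertical plane
best=None;rng=np.random.default_rng(0)
for _ in range(500):
    i,j=rng.integers(len(roi),size=2); d=(roi[j]-roi[i])[:2]; L=np.hypot(*d)
    if L<60: continue
    n=np.array([-d[1],d[0]])/L; r=(roi[:,:2]-roi[i,:2])@n; k=(abs(r)<2).sum()
    if best is None or k>best[0]: best=(k,n,roi[i,:2])
k,n,o=best; I=roi[abs((roi[:,:2]-o)@n)<3]; c=I[:,:2].mean(0); u,s,vt=np.linalg.svd(I[:,:2]-c); d=vt[0]; d*=np.sign(d[0]); n=np.array([-d[1],d[0]])
print(k,len(roi),c,'yaw',np.degrees(np.arctan2(d[1],d[0])))
# whole-image inliers
m=(abs((P[...,:2]-c)@n)<3.5)&(P[...,2]>10)&(P[...,2]<300); m[:, :130]=0;m[:,240:]=0
a=(P[m][:,:2]-c)@d; z=P[m][:,2]; print('along',np.percentile(a,[0,.5,1,5,50,95,99,99.5,100]).round(1),'z',np.percentile(z,[0,1,99,100]).round(1))
for zz in range(40,280,30):
    t=a[abs(z-zz)<8]; print(zz,len(t),t.min().round(1),t.max().round(1))
# wheel: points 7-14 mm outside plane
off=(P[...,:2]-c)@n; w=(off>6)&(off<15)&(P[...,2]>150)&(P[...,2]<320); w[:,:140]=0;w[:,215:]=0
v,uu=np.nonzero(w); print('wheel',len(v))
al=(P[w][:,:2]-c)@d; H=P[w][:,2]
for i in range(0,len(v),6): print((uu[i],v[i],round(al[i]),round(H[i]),round(off[w][i],1)),end=' ')
# dark hub-based center
hs=b['im'].max(2); 
sub=(hs<75); sub[:225]=0; sub[262:]=0; sub[:,:160]=0; sub[:,196:]=0
cnt=max(cv2.findContours(sub.astype(np.uint8),0,2)[0],key=cv2.contourArea); print(cv2.boundingRect(cnt),cv2.fitEllipse(cnt))
E
```

```text
2345 3502 [754.30012082 275.02413518] yaw 13.788364051660231
along [-96.1 -95.  -94.3 -87.5   9.4  89.5  97.3  98.5 101.4] z [ 10.   12.9 283.5 299.6]
40 271 -95.6 99.7
70 287 -94.9 101.2
100 289 -94.4 99.8
130 305 -95.9 99.3
160 300 -95.6 99.3
190 276 -94.8 98.3
220 264 -95.5 95.9
250 197 -95.7 98.6
wheel 656
(np.int64(172), np.int64(232), -8, 294, np.float64(6.6)) (np.int64(178), np.int64(232), -27, 298, np.float64(10.6)) (np.int64(176), np.int64(233), -21, 295, np.float64(10.5)) (np.int64(182), np.int64(233), -35, 294, np.float64(6.2)) (np.int64(173), np.int64(234), -13, 291, np.float64(11.0)) (np.int64(179), np.int64(234), -29, 292, np.float64(10.1)) (np.int64(169), np.int64(235), -1, 286, np.float64(10.8)) (np.int64(175), np.int64(235), -17, 288, np.float64(10.0)) (np.int64(181), np.int64(235), -34, 290, np.float64(10.1)) (np.int64(170), np.int64(236), -2, 281, np.float64(6.7)) (np.int64(177), np.int64(236), -22, 285, np.float64(8.2)) (np.int64(184), np.int64(236), -43, 290, np.float64(12.6)) (np.int64(169), np.int64(237), -1, 281, np.float64(11.3)) (np.int64(175), np.int64(237)
[... 5037 characters left out ...]
4(201), np.int64(263), -82, 213, np.float64(9.3)) (np.int64(200), np.int64(264), -79, 210, np.float64(10.1)) (np.int64(183), np.int64(265), -30, 198, np.float64(8.2)) (np.int64(180), np.int64(266), -23, 196, np.float64(11.3)) (np.int64(203), np.int64(266), -87, 204, np.float64(8.8)) (np.int64(201), np.int64(268), -81, 197, np.float64(8.6)) (np.int64(202), np.int64(269), -85, 196, np.float64(11.6)) (np.int64(202), np.int64(270), -84, 193, np.float64(11.7)) (np.int64(202), np.int64(271), -84, 190, np.float64(11.7)) (np.int64(203), np.int64(272), -87, 187, np.float64(12.0)) (165, 232, 31, 30) ((178.8582000732422, 244.63938903808594), (22.959440231323242, 30.256677627563477), 130.79603576660156)
```

```bash
cat >> h.py <<'E'
CY=13.79; CO=np.array([761.5,155.3,0.]); CR=R.from_euler('z',CY,degrees=True)
def cab(p): return CO+CR.apply(p)
def eye(th): return np.array([-140*np.sin(th)-32*np.cos(th),0,262-140*np.cos(th)+32*np.sin(th)])
def delta(pos,rot,p0=None,r0=None):
    p,r,_=st(); p=p if p0 is None else p0; r=r if r0 is None else r0
    print('shift/50',(r.inv().apply(pos-p)/50).round(3),'rot/2pi',((r.inv()*rot).as_rotvec()/2/np.pi).round(4))
def down(yaw,lean=0): return R.from_euler('z',yaw,degrees=True)*R.from_euler('y',-lean,degrees=True)*R.from_euler('x',180,degrees=True)
E
python3 - <<'E'
from h import *
b=load('side'); P=cloud(b); Q=CR.inv().apply((P-CO).reshape(-1,3)).reshape(P.shape)
m=(abs(Q[...,1])<106)&(Q[...,0]<-5)&(Q[...,0]>-200)&(Q[...,2]>100)&(Q[...,2]<300)
q=Q[m]; print(len(q)); a=np.arctan2(-q[:,0],262-q[:,2]); r=np.hypot(q[:,0],q[:,2]-262)
print(np.percentile(a,[5,25,50,75,95]),np.percentile(r,[5,50,95,99]))
print(eye(.86), cab(eye(.86)))
e=R=None
for th in (.86,1.25): print(th,proj(b,[cab(eye(th))]))
vv,uu=np.nonzero(m); s=(a>1.0)&(r>110); print(np.c_[uu,vv][s][:8], q[s][:8].round())
E
python3 - <<'E'
from h import *
delta(np.array([440,-103,240.]),down(11.2))
E
```

```text
1827
[0.79434993 0.83404755 0.85081263 0.86788765 1.03746955] [ 15.80774122  91.48424919 145.80755718 157.89654809]
[-126.97595779    0.          194.90971647] [638.18401029 125.033508   194.90971647]
0.86 [[240.05464082 247.53159573]]
1.25 [[245.04973751 231.7507244 ]]
[[235 242]
 [236 242]
 [237 242]
 [238 242]
 [239 242]
 [240 242]
 [241 242]
 [234 243]] [[-111.   -4.  208.]
 [-118.    6.  215.]
 [-119.    2.  213.]
 [-122.    3.  214.]
 [-125.    1.  213.]
 [-128.    1.  214.]
 [-130.    1.  214.]
 [-109.   -0.  207.]]
shift/50 [ 7.922 -7.643 -0.179] rot/2pi [-0.0003 -0.      0.0122]
```

The flap sits at about 0.86, and the ring's points (y about 1, z up to 214) agree with that. Moving over the pole now.

```bash
python3 -m jog '[[[0.72,-0.695,-0.016,0,0,0.0011,1],[0.72,-0.695,-0.016,0,0,0.0011,1],[0.72,-0.695,-0.016,0,0,0.0011,1],[0.72,-0.695,-0.016,0,0,0.0011,1],[0.72,-0.695,-0.016,0,0,0.0011,1],[0.72,-0.695,-0.016,0,0,0.0011,1],[0.72,-0.695,-0.016,0,0,0.0011,1],[0.72,-0.695,-0.016,0,0,0.0011,1],[0.72,-0.695,-0.016,0,0,0.0011,1],[0.72,-0.695,-0.016,0,0,0.0011,1],[0.72,-0.695,-0.016,0,0,0.0011,1],[0,0,0,0,0,0,1]]]'
python3 - <<'E'
from h import *
w=snap('wrist','w1'); p,r,s=st(); print(p,s['tcp_rot'],s['joint_pos'])
delta(np.array([440,-103,240.]),down(11.2))
E
```

```text
time: 1.6
tool_pos: [457.1, -110.6, 239.7]
tcp_rot: [-179.9, 0.0, 11.5]
ft_force: [-0.5, -0.3, 0.0]
finger_gap: 85.5
[ 456.32621573 -112.03580019  239.60786512] [-1.79971959e+02  5.53699856e-02  1.14143345e+01] [-2.00459684e+01 -1.32402163e+01  1.04419981e+02 -4.97961825e-03
  8.88821010e+01  5.85398105e+01]
shift/50 [-0.284 -0.242 -0.007] rot/2pi [-0.0001  0.0002  0.0006]
```

View pics/w1.png

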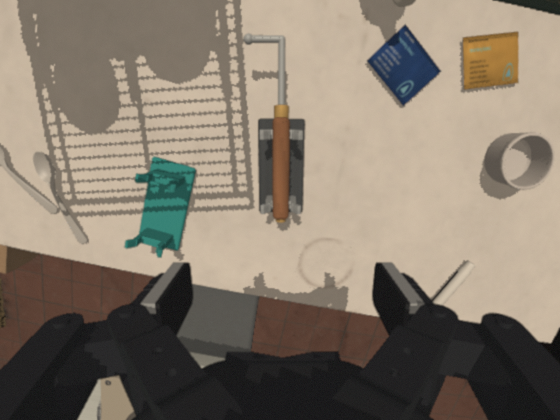

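The wrist view shows the dark rest with the pole, its handle running from (282,112) to (281,218). The rod bends at (282,40) and the finger's ball is at (248,39). The turquoise look-alike is off to the left.

```bash
python3 - <<'E'
from h import *
w=load('w1'); P=cloud(w); hsv=cv2.cvtColor(w['im'],cv2.COLOR_RGB2HSV)
m=(hsv[...,1]>130)&(hsv[...,0]<14); m[:100]=0;m[230:]=0;m[:,260:]&=True;m[:,:260]=0;m[:,310:]=0
v,u=np.nonzero(m); print(u.min(),u.max(),v.min(),v.max(), P[m].mean(0), P[m].min(0),P[m].max(0), np.percentile(P[m][:,2],[10,50,90]))
q=np.array([ray(w,a,b,57) for a,b in zip(u,v)])[:,:2]; c=q.mean(0); d=np.linalg.svd(q-c)[2][0]; d*=np.sign(d[0]); t=(q-c)@d; n=np.array([-d[1],d[0]]); s=(q-c)@n
print('yaw',np.degrees(np.arctan2(d[1],d[0])),'c',c,'ext',t.min(),t.max(),s.min(),s.max(),'mid',c+d*(t.min()+t.max())/2)
for px in [(282,40),(248,39),(282,104)]: print(px,ray(w,*px,48), (ray(w,*px,48)[:2]-c)@d,(ray(w,*px,48)[:2]-c)@n)
# dark rest base
mm=(w['im'].max(2)<75); mm[:100]=0;mm[225:]=0;mm[:,:255]=0;mm[:,310:]=0
r=cv2.minAreaRect(np.argwhere(mm)[:,::-1].astype(np.float32)); print(r,ray(w,*r[0],8))
print(P[110:130,282].round(0)[::4])
E
```

```text
273 288 118 218 [nan nan nan] [nan nan nan] [nan nan nan] [nan nan nan]
yaw 10.970715914865238 c [ 482.71037214 -103.34240155] ext -55.84665281721958 50.9849903945941 -8.134822988714996 7.866064238953321 mid [ 480.32396539 -103.80500637]
(282, 40) [607.15154631 -79.89941238  48.        ] 126.62833022180675 -0.6674998749387858
(248, 39) [601.48369923 -46.50627356  48.        ] 127.41902209090179 33.19399768441043
(282, 104) [546.94645446 -92.08085807  48.        ] 65.2052942940587 -1.168858609217862
((281.0, 165.5), (91.0, 44.0), 90.0) [ 478.96778235 -104.51730309    8.        ]
[[541. -93.  57.]
 [537. -94.  57.]
 [533. -95.  59.]
 [529. -96.  62.]
 [525. -97.  61.]]
```

```bash
python3 - <<'E'
from h import *
delta(np.array([479.7,-104,30.]),down(11.0))
E
```

```text
shift/50 [ 0.494 -0.063  4.192] rot/2pi [-0.0001  0.0002  0.0012]
```

```bash
python3 -m jog '[[[0.494,-0.063,0.5,0,0,0.0012,1],[0,0,0.8,0,0,0,1],[0,0,0.8,0,0,0,1],[0,0,0.8,0,0,0,1],[0,0,0.6,0,0,0,1],[0,0,0.3,0,0,0,1],[0,0,0,0,0,0,1],[0,0,0,0,0,0,1]]]' 90
python3 - <<'E'
from h import *
delta(np.array([479.7,-104,30.]),down(11.0)); print(st()[2]['tool_pos'])
E
```

```text
time: 2.65
tool_pos: [480.7, -106.2, 51.6]
tcp_rot: [179.9, -0.1, 10.8]
ft_force: [0.4, -0.3, 0.3]
finger_gap: 85.1
shift/50 [-0.012 -0.048  0.431] rot/2pi [ 0.0002 -0.0003 -0.0007]
[ 480.70120071 -106.24410394   51.56122445]
```

```bash
python3 -m jog '[[[-0.012,-0.045,0.2,0,0,0,1],[0,0,0.23,0,0,0,1],[0,0,0,0,0,0,1],[0,0,0,0,0,0,0.4],[0,0,0,0,0,0,0.3],[0,0,0,0,0,0,0.1],[0,0,0,0,0,0,0],[0,0,0,0,0,0,0],[0,0,0,0,0,0,0],[0,0,0,0,0,0,0]]]' 90
python3 - <<'E'
from h import *
print(st()[2]['tool_pos'],st()[2]['tcp_rot'],st()[2]['ft_force'],st()[2]['wrist_torque'])
E
```

```text
time: 3.9
tool_pos: [479.1, -103.6, 29.0]
tcp_rot: [180.0, -0.0, 10.8]
ft_force: [-1.3, -0.4, 5.5]
finger_gap: 16.7
[ 479.09107661 -103.61493029   29.0329657 ] [ 1.79977565e+02 -3.93827227e-02  1.07840236e+01] [-1.33964436 -0.36240854  5.52721753] [ 0.049075    0.15205296 -0.01373432]
```

```bash
python3 -m jog '[[[0,0,-0.15,0,0,0,0],[0,0,-0.3,0,0,0,0],[0,0,-0.6,0,0,0,0],[0,0,-0.8,0,0,0,0],[0,0,-0.8,0,0,0,0],[0,0,-0.5,0,0,0,0],[0,0,0,0,0,0,0],[0,0,0,0,0,0,0]]]'
cat >> h.py <<'E'
HK=np.array([130.5,-18,-19.])
def tcp_for(hookcab,lean,yaw=CY):
    r=down(yaw,lean); return cab(np.array(hookcab,float))-r.apply(HK), r
E
python3 - <<'E'
from h import *
w=snap('wrist','w2'); p,r,s=st(); print(p,s['tcp_rot'],s['ft_force'],s['finger_gap'])
print(proj(w,[p+r.apply(HK),p+r.apply([130.5,0,-19]),p+r.apply([130.5,-38,-19])]))
for th in (.86,):
  P,r2=tcp_for(eye(th)+[0,-50,0],22); print(P, r2.as_euler('xyz',degrees=True)); delta(P,r2)
E
```

```text
time: 4.9
tool_pos: [478.1, -103.3, 185.1]
tcp_rot: [-180.0, 0.1, 10.8]
ft_force: [-0.4, 0.0, -1.8]
finger_gap: 16.5
[ 477.7447582  -103.14975628  184.49976654] [-1.79930897e+02  1.23034238e-01  1.07857675e+01] [ 0.24797641  0.47274134 -1.3474808 ] 16.6521294892672
[[230.73236819 -44.11234629]
 [281.10105555 -44.65775026]
 [175.49824585 -42.31935433]]
[543.79527967  31.84866703 128.40706279] [180.   -22.    13.79]
shift/50 [ 1.805 -2.404  1.121] rot/2pi [ 0.0014  0.0614 -0.0083]
```

View pics/w2.png

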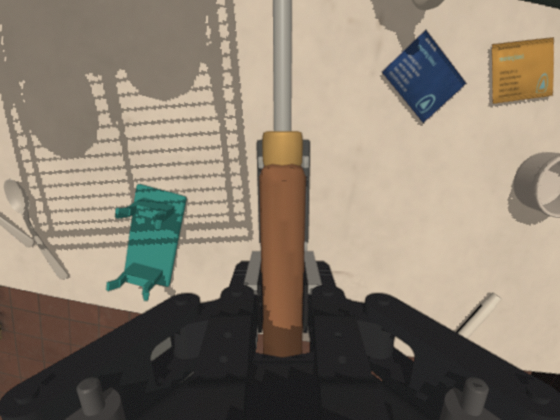

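The pole is held straight, with the rod running from (283,0) to the ferrule at (283,145). Tilting it to 22° and going to a standoff beside the eye.

```bash
python3 -m jog '[[[0,0,-0.2,0.0003,0.0154,-0.0021,0],[0,0,-0.2,0.0003,0.0154,-0.0021,0],[0,0,0,0.0003,0.0154,-0.0021,0],[0,0,0,0.0003,0.0154,-0.0021,0],[0,0,0,0,0,0,0],[0,0,0,0,0,0,0]]]'
python3 - <<'E'
from h import *
P,r2=tcp_for(eye(.86)+[0,-55,0],22); print(st()[2]['tool_pos'],st()[2]['tcp_rot'],P); delta(P,r2)
E
```

```text
time: 5.7
tool_pos: [477.5, -103.8, 205.5]
tcp_rot: [179.9, -22.0, 13.8]
ft_force: [-0.2, -0.5, -0.7]
finger_gap: 16.6
[ 477.46624146 -103.79941237  205.52693733] [179.872689   -22.03803956  13.81045481] [544.98709947  26.99278755 128.40706279]
shift/50 [ 1.216 -2.223  2.151] rot/2pi [ 0.0003 -0.0001  0.0001]
```

```bash
python3 -m jog '[[[0.24,-0.445,0.43,0,0,0,0],[0.24,-0.445,0.43,0,0,0,0],[0.24,-0.445,0.43,0,0,0,0],[0.24,-0.445,0.43,0,0,0,0],[0.24,-0.445,0.43,0,0,0,0],[0,0,0,0,0,0,0],[0,0,0,0,0,0,0],[0,0,0,0,0,0,0]]]'
python3 - <<'E'
from h import *
b=snap('side','s2'); w=snap('wrist','w3'); p,r,s=st(); P,r2=tcp_for(eye(.86)+[0,-55,0],22); print(p,s['tcp_rot'],s['ft_force']); delta(P,r2)
X=[p+r.apply(HK),p+r.apply([130.5,0,-19]),p+r.apply([130.5,-38,-19]),cab(eye(.86))]
q=proj(b,X);print(q);Q=CR.inv().apply((cloud(b)-CO).reshape(-1,3)).reshape(420,560,3)
im=b['im'][:,:,::-1].copy(); c=cv2.resize(im[200:280,205:285],(480,480),interpolation=cv2.INTER_CUBIC)
c=np.hstack([c,cv2.resize(w['im'][:,:,::-1],(320,240))[[*range(240)]*2]])
for a in q: cv2.circle(c,tuple(((a-[205,200])*6+3).astype(int)),3,(0,0,255),-1)
cv2.imwrite('pics/c3.png',c)
E
```

```text
time: 6.7
tool_pos: [545.0, 26.5, 129.6]
tcp_rot: [179.8, -22.2, 13.9]
ft_force: [-0.0, -0.2, -1.7]
finger_gap: 17.3
[544.93310475  26.37977651 129.54922482] [179.79967194 -22.22372679  13.8337832 ] [-0.10000184  0.19828949 -0.6939682 ]
shift/50 [-0.005 -0.012  0.023] rot/2pi [ 0.0005 -0.0006  0.0001]
[[245.64817485 237.80679854]
 [247.33407241 234.92686135]
 [243.72521332 241.0914711 ]
 [240.05464082 247.53159573]]
```

View pics/c3.png

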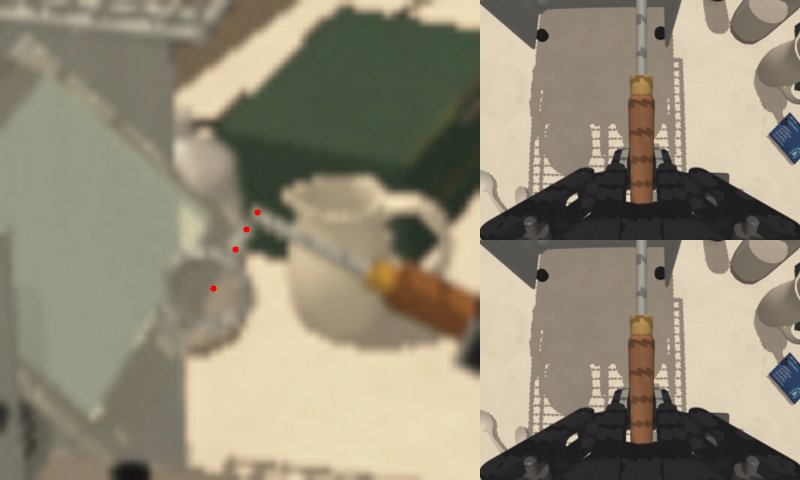

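The side crop shows the hook beside the ring, with the finger at about (245,230). The ring's centre is at about (210,303), roughly 2–3 camera pixels below my prediction, so I'll measure the ring from depth.

```bash
python3 - <<'E'
from h import *
for n in ('side','s2'):
    b=load(n); Q=CR.inv().apply((cloud(b)-CO).reshape(-1,3)).reshape(420,560,3)
    sub=Q[240:262,230:250].reshape(-1,3)
    h=np.array([0,262.]); th=.855
    al=-(sub[:,0])*np.sin(th)-(sub[:,2]-262)*np.cos(th); nn=-(sub[:,0])*np.cos(th)+(sub[:,2]-262)*np.sin(th)
    k=(abs(sub[:,1]-2)<12)&(nn>15)&(nn<60)&(al>100)&(al<175)
    x=sub[k]; print(n,k.sum(),x[:,1].mean(),np.percentile(x[:,1],[10,50,90]))
    A=np.c_[x[:,0],x[:,2],np.ones(k.sum())]; s=np.linalg.lstsq(A,(x[:,[0,2]]**2).sum(1),rcond=None)[0]; print('circle',s[:2]/2,np.sqrt(s[2]+(s[:2]**2).sum()/4), eye(.86))
    print('bbox x',np.percentile(x[:,0],[2,98]),'z',np.percentile(x[:,2],[2,98]))
    # flap angle along glass by line fit
    f=Q[205:262,190:240].reshape(-1,3); f=f[(abs(f[:,1])<105)&(f[:,0]<-10)&(f[:,2]>140)&(f[:,2]<285)]
    a=np.arctan2(-f[:,0],262-f[:,2]); f=f[abs(a-.85)<.06]; c=f[:,[0,2]].mean(0); d=np.linalg.svd(f[:,[0,2]]-c)[2][0]; print('flap',len(f),c,np.arctan2(abs(d[0]),abs(d[1])))
E
```

```text
side 78 2.4477836237533688 [-1.11832291  2.59648207  5.58344102]
circle [-125.52313747  194.20494661] 19.048220576523114 [-126.97595779    0.          194.90971647]
bbox x [-145.75342036 -104.1274719 ] z [174.42308266 214.09162659]
flap 1306 [-63.12763215 206.30301362] 0.861196180845645
s2 74 2.6458615254103166 [-0.73011279  2.75089449  5.66018453]
circle [-125.46152481  193.85222704] 19.009455131427327 [-126.97595779    0.          194.90971647]
bbox x [-145.30777143 -105.86992395] z [172.19761572 214.22588641]
flap 1279 [-63.78830803 205.58745896] 0.8629010056912412
```

Depth puts the ring centre at (-125.5, ~0, 194), within 1.5 mm of prediction. Sliding the finger in.

```bash
python3 -m jog '[[[0.02,-0.2,0.03,0,0,0,0],[0,-0.2,0,0,0,0,0],[0,-0.2,0,0,0,0,0],[0,-0.2,0,0,0,0,0],[0,-0.2,0,0,0,0,0],[0,-0.1,0,0,0,0,0],[0,0,0,0,0,0,0],[0,0,0,0,0,0,0]]]'
python3 - <<'E'
from h import *
p,r,s=st(); print(s['ft_force'],s['wrist_torque'])
print('hook cab',CR.inv().apply(p+r.apply(HK)-CO))
P0,r0=p,r
prev=p
for th in (1.0,1.2,1.4,1.6,1.8,2.0,2.1):
    P,r2=tcp_for(eye(th),22); print(th,P.round(1)); delta(P,r0,prev,r0); prev=P
E
```

```text
time: 7.8
tool_pos: [533.0, 80.7, 127.7]
tcp_rot: [179.8, -22.2, 13.9]
ft_force: [-0.0, 0.5, 0.1]
finger_gap: 16.6
[-0.01936547  0.53013219  0.14918732] [-0.06695814  0.22616287  0.00243574]
hook cab [-126.04537828    0.28776642  194.51514054]
1.0 [524.   78.5 146.8]
shift/50 [-0.028  0.002 -0.423] rot/2pi [0. 0. 0.]
1.2 [517.2  76.8 174.6]
shift/50 [ 0.081  0.002 -0.568] rot/2pi [0. 0. 0.]
1.4 [515.9  76.5 203.2]
shift/50 [ 0.192  0.002 -0.54 ] rot/2pi [0. 0. 0.]
1.6 [520.2  77.5 231.6]
shift/50 [ 0.295  0.002 -0.492] rot/2pi [0. 0. 0.]
1.8 [529.8  79.9 258.5]
shift/50 [ 0.387  0.002 -0.423] rot/2pi [0. 0. 0.]
2.0 [544.5  83.5 282.9]
shift/50 [ 0.463  0.002 -0.338] rot/2pi [0. 0. 0.]
2.1 [553.5  85.7 293.8]
shift/50 [ 0.255  0.001 -0.133] rot/2pi [0. 0. 0.]
```

```bash
python3 -m jog '[[[-0.014,0,-0.21,0,0,0,0],[-0.014,0,-0.21,0,0,0,0],[0.04,0,-0.284,0,0,0,0],[0.04,0,-0.284,0,0,0,0],[0.096,0,-0.27,0,0,0,0],[0.096,0,-0.27,0,0,0,0],[0.148,0,-0.246,0,0,0,0],[0.148,0,-0.246,0,0,0,0],[0.193,0,-0.211,0,0,0,0],[0.193,0,-0.211,0,0,0,0],[0,0,0,0,0,0,0],[0,0,0,0,0,0,0]]]'
cat >> h.py <<'E'
def flap(n):
    b=snap('side',n); Q=CR.inv().apply((cloud(b)-CO).reshape(-1,3)).reshape(420,560,3)
    f=Q.reshape(-1,3); rr=np.hypot(f[:,0],f[:,2]-262); f=f[(f[:,1]>20)&(f[:,1]<100)&(f[:,0]<-12)&(f[:,2]>125)&(f[:,2]<345)&(rr>30)&(rr<152)]
    a=np.arctan2(-f[:,0],262-f[:,2]); hi=np.histogram(a,np.arange(-.1,2.3,.03)); k=hi[0].argmax(); print('flap',len(a),hi[0][k],np.median(a[abs(a-hi[1][k]-.015)<.06]))
    pw=Q.reshape(-1,3); pw=pw[(pw[:,1]>120)&(pw[:,1]<136)&(pw[:,0]<-56)&(pw[:,0]>-125)&(pw[:,2]>195)&(pw[:,2]<300)]; print('pawl',len(pw), np.percentile(pw[:,0],[2,50]),'top',pw[pw[:,2]>240].mean(0) if len(pw) else 0)
    p,r,s=st(); print('F',s['ft_force'].round(1),'T',s['wrist_torque'].round(2),'hook',CR.inv().apply(p+r.apply(HK)-CO).round(1),'t',s['time'])
    return b,Q
E
python3 - <<'E'
from h import *
flap('s3')
P,r2=tcp_for(eye(2.0),22);delta(P,r2)
E
```

```text
time: 9.3
tool_pos: [529.9, 80.5, 258.3]
tcp_rot: [179.8, -22.2, 13.9]
ft_force: [-0.5, 0.2, -1.5]
finger_gap: 16.5
flap 540 358 1.7196950668717448
pawl 79 [-73.68434562 -61.49159638] top [-62.43892398 123.43574332 257.05722793]
F [ 0.3 -0.8 -2.4] T [-0.1  0.3 -0. ] hook [-129.3    0.8  324.7] t 9.35
shift/50 [ 0.468  0.013 -0.347] rot/2pi [ 0.0004 -0.0005  0.0002]
```

```bash
python3 -m jog '[[[0.117,0,-0.085,0,0,0,0],[0.117,0,-0.085,0,0,0,0],[0.117,0,-0.085,0,0,0,0],[0.117,0,-0.085,0,0,0,0],[0,0,0,0,0,0,0],[0,0,0,0,0,0,0]]]'
python3 - <<'E'
from h import *
flap('s4')
P,r2=tcp_for(eye(2.1),22);delta(P,r2)
E
```

```text
time: 10.1
tool_pos: [544.7, 84.2, 283.1]
tcp_rot: [179.8, -22.2, 13.9]
ft_force: [-0.9, -0.2, -2.3]
finger_gap: 16.7
flap 422 341 1.925776675726398
pawl 112 [-97.26436917 -73.40837611] top [-82.43217022 124.28282056 255.02920679]
F [-0.8  0.4 -1.3] T [-0.07  0.37  0.03] hook [-114.     0.8  349.8] t 10.15
shift/50 [ 0.25   0.012 -0.133] rot/2pi [ 0.0004 -0.0005  0.0002]
```

```bash
python3 -m jog '[[[0.07,0,-0.04,0,0,0,0],[0.08,0,-0.04,0,0,0,0],[0,0,0,0,0,0,0],[0,0,0,0,0,0,0],[0,0,0,0,0,0,0]]]'
python3 - <<'E'
from h import *
b,Q=flap('s5')
m=(Q[...,1]>118)&(Q[...,1]<138)&(Q[...,0]<-50)&(Q[...,0]>-130)&(Q[...,2]>180)&(Q[...,2]<300)
print(Q[m][::6].round())
c=b['im'][215:285,160:260,::-1]; cv2.imwrite('pics/c5.png',cv2.resize(c,(800,560),interpolation=cv2.INTER_CUBIC))
E
```

```text
time: 10.78
tool_pos: [549.8, 85.5, 289.4]
tcp_rot: [179.8, -22.2, 13.9]
ft_force: [-0.3, -0.2, -1.8]
finger_gap: 16.3
flap 383 317 1.9825155597598103
pawl 105 [-103.52671834  -80.44807853] top [-77.79652224 124.64169464 252.64675834]
F [-0.6 -0.5 -1.4] T [-0.12  0.35 -0.03] hook [-108.6    0.9  356.2] t 10.825
[[ -51.  118.  284.]
 [ -63.  121.  281.]
 [ -70.  119.  278.]
 [ -67.  121.  273.]
 [ -66.  119.  266.]
 [ -73.  122.  265.]
 [ -66.  119.  260.]
 [ -52.  120.  253.]
 [ -60.  120.  251.]
 [ -57.  119.  247.]
 [ -53.  118.  243.]
 [ -51.  126.  244.]
 [ -65.  119.  242.]
 [ -59.  126.  242.]
 [-100.  125.  247.]
 [ -65.  126.  240.]
 [ -55.  129.  237.]
 [-101.  129.  243.]
 [ -66.  119.  230.]
 [ -59.  121.  227.]
 [-102.  127.  237.]
 [ -97.  127.  233.]
 [ -69.  119.  221.]
 [ -58.  120.  217.]
 [ -98.  130.  229.]
 [ -68.  119.  215.]
 [ -52.  119.  209.]
 [ -91.  127.  220.]
 [ -82.  127.  215.]
 [ -60.  120.  205.]
 [ -86.  129.  214.]
 [ -76.  125.  207.]
 [ -64.  118.  198.]
 [ -53.  119.  194.]
 [ -74.  127.  202.]
 [ -68.  127.  198.]
 [ -58.  125.  192.]
 [ -56.  127.  190.]
 [ -56.  128.  188.]
 [ -71.  122.  186.]]
```

View pics/c5.png

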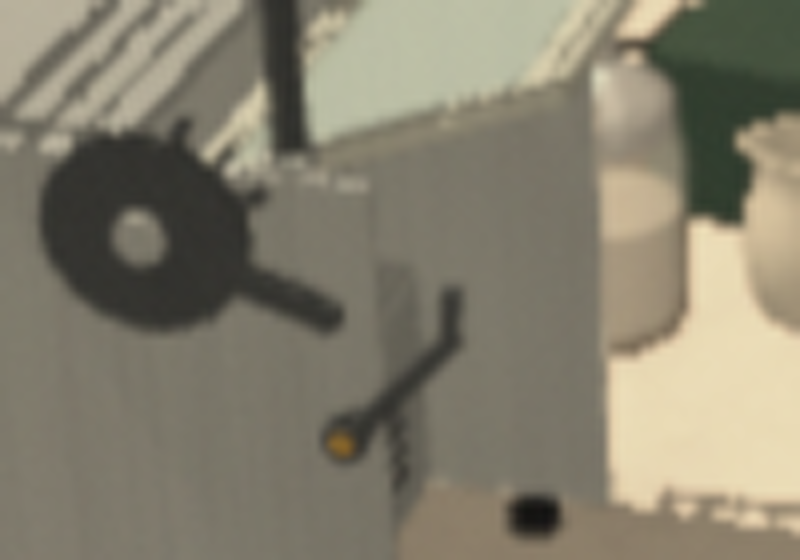

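The pawl has toppled forward: its toe at (450,300) is well clear of the wheel lug at (330,315). Now the way down, computed along the arc.

```bash
python3 - <<'E'
from h import *
p,r,s=st(); prev=p
for th in np.arange(1.92,-.1,-.16):
    P,r2=tcp_for(eye(th),22); print(round(th,2),P.round(0),(r.inv().apply(P-prev)/50/2).round(3)); prev=P
E
```

```text
1.92 [538.  82. 273.] [-0.173  0.006  0.101]
1.76 [527.  79. 253.] [-0.177 -0.001  0.146]
1.6 [520.  78. 232.] [-0.152 -0.001  0.172]
1.44 [516.  77. 209.] [-0.122 -0.001  0.194]
1.28 [516.  77. 186.] [-0.09  -0.001  0.211]
1.12 [519.  77. 163.] [-0.055 -0.001  0.223]
0.96 [526.  79. 141.] [-0.019 -0.001  0.229]
0.8 [536.  81. 121.] [ 0.018 -0.001  0.229]
0.64 [549.  85. 102.] [ 0.054 -0.     0.223]
0.48 [565.  88.  86.] [ 0.089 -0.     0.212]
0.32 [583.  93.  73.] [ 0.122 -0.     0.195]
0.16 [603.  98.  62.] [ 0.151 -0.     0.173]
0.0 [624. 103.  55.] [ 0.177 -0.     0.146]
```

```bash
python3 -m jog '[[[-0.173,0,0.101,0,0,0,0],[-0.173,0,0.101,0,0,0,0],[-0.177,0,0.146,0,0,0,0],[-0.177,0,0.146,0,0,0,0],[-0.152,0,0.172,0,0,0,0],[-0.152,0,0.172,0,0,0,0],[-0.122,0,0.194,0,0,0,0],[-0.122,0,0.194,0,0,0,0],[-0.09,0,0.211,0,0,0,0],[-0.09,0,0.211,0,0,0,0],[0,0,0,0,0,0,0]]]'
python3 - <<'E'
from h import *
flap('s6')
E
```

```text
time: 12.2
tool_pos: [515.0, 76.8, 184.3]
tcp_rot: [179.9, -22.0, 13.9]
ft_force: [-0.5, -0.3, -0.9]
finger_gap: 17.0
flap 613 329 1.313629925414931
pawl 92 [-103.71911953  -83.43739245] top [-84.13665017 124.27400931 254.63882942]
F [ 0.7  0.3 -1.7] T [-0.08  0.23  0.01] hook [-143.9    0.7  252. ] t 12.25
```

```bash
python3 -m jog '[[[-0.055,0,0.223,0,0,0,0],[-0.055,0,0.223,0,0,0,0],[-0.019,0,0.229,0,0,0,0],[-0.019,0,0.229,0,0,0,0],[0.018,0,0.229,0,0,0,0],[0.018,0,0.229,0,0,0,0],[0.054,0,0.223,0,0,0,0],[0.054,0,0.223,0,0,0,0],[0.089,0,0.212,0,0,0,0],[0.089,0,0.212,0,0,0,0],[0,0,0,0,0,0,0]]]'
python3 - <<'E'
from h import *
flap('s7')
P,r2=tcp_for(eye(0),22); delta(P,r2)
E
```

```text
time: 13.62
tool_pos: [564.5, 88.7, 84.9]
tcp_rot: [179.9, -22.1, 13.9]
ft_force: [0.4, 0.3, -0.4]
finger_gap: 16.8
flap 268 169 0.5535764347173509
pawl 92 [-103.79361721  -83.01210001] top [-86.10575716 124.23516082 255.2298122 ]
F [ 0.6 -0.4 -0.9] T [-0.07  0.27  0.05] hook [-93.6   0.4 152. ] t 13.675
shift/50 [0.914 0.003 1.015] rot/2pi [ 0.0003 -0.0003  0.0002]
```

```bash
python3 -m jog '[[[0.122,0,0.195,0,0,0,0],[0.122,0,0.195,0,0,0,0],[0.151,0,0.173,0,0,0,0],[0.151,0,0.173,0,0,0,0],[0.177,0,0.146,0,0,0,0],[0.185,0,0.135,0,0,0,0],[0.1,0,0.065,0,0,0,0],[0,0,0,0,0,0,0],[0,0,0,0,0,0,0]]]'
python3 - <<'E'
from h import *
flap('s8')
P,r2=tcp_for(eye(-.09),22); delta(P,r2)
E
```

```text
time: 14.8
tool_pos: [629.7, 104.5, 54.9]
tcp_rot: [179.8, -22.2, 13.9]
ft_force: [-0.5, -0.3, -0.4]
finger_gap: 16.9
flap 0 0 nan
pawl 100 [-103.62687729  -82.06975808] top [-80.78870517 123.66515515 254.16154646]
F [ 0.4 -1.1 -2. ] T [-0.07  0.22  0.01] hook [-26.5   0.3 121.8] t 14.85
shift/50 [0.117 0.001 0.086] rot/2pi [ 0.0004 -0.0005  0.0002]
  return _methods._mean(a, axis=axis, dtype=dtype,
  ret = ret.dtype.type(ret / rcount)
```

```bash
for i in 1; do python3 -m jog '[[[0.06,0,0.043,0,0,0,0],[0.06,0,0.043,0,0,0,0],[0,0,0,0,0,0,0],[0,0,0,0,0,0,0]]]'; done
python3 -m jog '[[[0.06,0,0.03,0,0,0,0],[0,0,0,0,0,0,0],[0,0,0,0,0,0,0]]]'
python3 - <<'E'
from h import *
p,r,s=st(); print(s['ft_force'],s['wrist_torque'],CR.inv().apply(p+r.apply(HK)-CO))
E
```

```text
time: 15.35
tool_pos: [636.8, 106.2, 53.2]
tcp_rot: [179.8, -22.2, 13.9]
ft_force: [-0.8, 0.6, 0.1]
finger_gap: 16.6
time: 15.72
tool_pos: [638.5, 106.7, 51.7]
tcp_rot: [179.9, -22.0, 13.9]
ft_force: [-10.2, -2.9, 1.7]
finger_gap: 16.6
[-10.19727443  -2.87081491   1.65120835] [-0.24272926  0.70480948  0.00109603] [-17.18849009   0.33193045 118.11130687]
```

The force rose to 10 N exactly where the shut stop was expected (hook x about -18). I'll centre the hook in the eye and check.

```bash
python3 -m jog '[[[0.02,0,0,0,0,0,0],[0,0,0,0,0,0,0],[-0.13,0,-0.02,0,0,0,0],[-0.14,0,-0.01,0,0,0,0],[0,0,0,0,0,0,0],[0,0,0,0,0,0,0]]]'
python3 - <<'E'
from h import *
t=snap('top','t9'); w=snap('wrist','w9'); p,r,s=st(); print(s['ft_force'],CR.inv().apply(p+r.apply(HK)-CO))
for n,S in (('t',t),('w',w)):
    Q=CR.inv().apply((cloud(S)-CO).reshape(-1,3)); q=Q[(abs(Q[:,1])<105)&(Q[:,2]>115)&(Q[:,2]<235)&(Q[:,0]>-75)&(Q[:,0]<40)]; print(n,len(q))
    k=q[(abs(q[:,1])>30)]; 
    if len(k): a=np.arctan2(-k[:,0],262-k[:,2]); print(np.percentile(a,[10,50,90]),np.percentile(k,[10,50,90],axis=0).round())
print(proj(t,[cab([-4,0,150])]),proj(w,[cab([-4,60,150]),cab([-32,0,122])]))
cv2.imwrite('pics/c9.png',np.hstack([cv2.resize(t['im'][140:260,150:270,::-1],(400,400)),cv2.resize(w['im'][:,:,::-1],(400,400))]))
E
```

```text
time: 16.48
tool_pos: [628.5, 104.1, 49.9]
tcp_rot: [179.8, -22.2, 13.9]
ft_force: [-0.5, 0.8, -0.5]
finger_gap: 17.1
[-0.40139912  0.01563165 -1.45333846] [-27.63689357   0.24101688 116.83938743]
t 695
[-0.00446199  0.02811388  0.06834187] [[ -6. -91. 125.]
 [ -3. -33. 155.]
 [  0.  80. 206.]]
w 238
[[215.10396356 204.73808241]] [[  31.13044539 -168.74097861]
 [ 228.37927106  -48.69276195]]
```

View pics/c9.png

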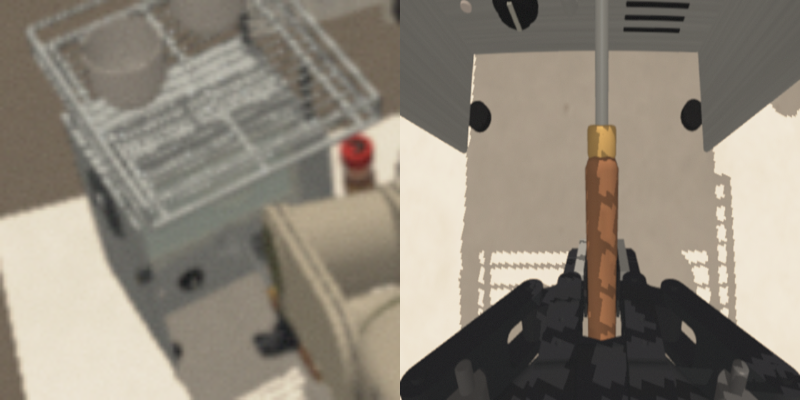

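The top-view depth puts the flap's outer face at x = -3 over its height, so it is fully shut. The wrist view shows the pole still held straight. Centring, then unhooking.

```bash
python3 -m jog '[[[-0.04,0,-0.12,0,0,0,0],[0,0,0,0,0,0,0],[0,0.2,0,0,0,0,0],[0,0.25,0,0,0,0,0],[0,0.25,0,0,0,0,0],[0,0.25,0,0,0,0,0],[0,0.15,0,0,0,0,0],[0,0,0,0,0,0,0]]]'
python3 - <<'E'
from h import *
p,r,s=st(); print(s['ft_force'],CR.inv().apply(p+r.apply(HK)-CO),CR.inv().apply(p+r.apply([130.5,-43,-19])-CO))
E
```

```text
time: 17.58
tool_pos: [637.6, 48.9, 54.6]
tcp_rot: [179.8, -22.2, 13.8]
ft_force: [-0.5, 0.6, 0.0]
finger_gap: 16.7
[-0.51921805  0.62717778  0.00092105] [-32.01384315 -55.67492037 121.41678286] [-31.99762493 -30.67501627 121.34946432]
```

```bash
python3 -m jog '[[[-0.7,0,-0.28,0,0,0,0],[-0.7,0,-0.28,0,0,0,0],[-0.7,0,-0.28,0,0,0,0],[-0.5,0,-0.6,0,0,0,0],[-0.15,0,-0.8,0,0,0,0],[0.3,0,-0.8,0,0,0,0],[0.3,0,-0.8,0,0,0,0],[0,0,0,0,0,0,0]]]'
python3 - <<'E'
from h import *
b,Q=flap('s10')
delta(np.array([479.1,-103.6,190]),down(10.8)); p,r,s=st(); print(p,s['tcp_rot'])
E
```

```text
time: 18.58
tool_pos: [472.7, 8.8, 197.1]
tcp_rot: [179.6, -22.6, 14.0]
ft_force: [-0.1, -0.1, -2.4]
finger_gap: 16.6
flap 1 1 2.0111647044930465
pawl 93 [-104.13986658  -82.25062435] top [-88.10305121 124.85840178 251.96178551]
F [-0.6  0.5 -1.9] T [-0.07  0.27  0.03] hook [-203.2  -54.5  261.3] t 18.625
shift/50 [-0.395  2.223 -0.062] rot/2pi [-0.0009 -0.0622  0.0085]
[471.38751398   8.97994027 194.12948202] [179.71168621 -22.40136162  13.94860241]
```

```bash
python3 -m jog '[[[-0.13,0.74,-0.02,0,0,0,0],[-0.13,0.74,-0.02,0,0,0,0],[-0.13,0.74,-0.02,0,0,0,0],[0,0,0,-0.0002,-0.0156,0.0021,0],[0,0,0,-0.0002,-0.0156,0.0021,0],[0,0,0,-0.0002,-0.0156,0.0021,0],[0,0,0,-0.0002,-0.0156,0.0021,0],[0,0,0,0,0,0,0],[0,0,0,0,0,0,0],[0,0,0,0,0,0,0]]]'
python3 - <<'E'
from h import *
w=snap('wrist','w11'); p,r,s=st(); print(p,s['tcp_rot'])
delta(np.array([479.1,-103.6,29.0]),down(10.8))
b=snap('side','s11'); im=b['im'][:,:,::-1]
cv2.imwrite('pics/c11.png',np.hstack([cv2.resize(w['im'][:,:,::-1],(400,300)),cv2.resize(im[200:290,255:375],(400,300),interpolation=cv2.INTER_CUBIC)]))
P=cloud(b); print('hook px',proj(b,[p+r.apply([130.5,0,-19]),p+r.apply([130.5,-38,-19])]))
# handle axis relative to tool, wrist view
hsv=cv2.cvtColor(w['im'],cv2.COLOR_RGB2HSV)
o=load('w2'); ho=cv2.cvtColor(o['im'],cv2.COLOR_RGB2HSV)
for h in (ho,hsv):
    m=(h[...,1]>110)&(h[...,0]<30); m[:120]=0;m[350:]=0;m[:,:255]=0;m[:,312:]=0
    v,u=np.nonzero(m); y=(h[...,1]>150)&(h[...,0]>14)&(h[...,0]<30)&m; yv,yu=np.nonzero(y); print(np.polyfit(v,u,1), yu.mean(),yv.min(),yv.mean(),yv.max())
E
```

```text
time: 19.88
tool_pos: [477.5, -103.4, 187.2]
tcp_rot: [-179.9, 0.2, 10.8]
ft_force: [-0.1, -0.8, -0.1]
finger_gap: 16.5
[ 477.6295034  -103.49366523  187.47324085] [-179.8653136     0.23454207   10.79032222]
shift/50 [0.041 0.015 3.169] rot/2pi [-0.0004  0.0007 -0.    ]
hook px [[281.36439227 217.88740098]
 [278.21629419 223.10336855]]<stdin>:12: RuntimeWarning: Mean of empty slice.
  ret = ret.dtype.type(ret / rcount)
Traceback (most recent call last):
ValueError: zero-size array to reduction operation minimum which has no identity
```

View pics/c11.png

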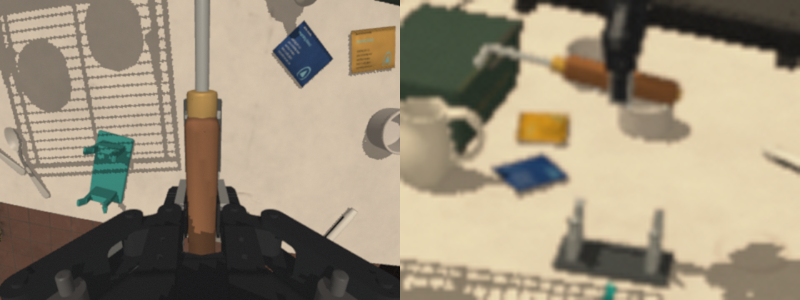

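The pole lies in the hand as it did at pickup, and the dark rest is empty below it. Lowering.

```bash
python3 -m jog '[[[0.041,0.015,0.5,0,0.0005,0,0],[0,0,0.7,0,0,0,0],[0,0,0.7,0,0,0,0],[0,0,0.4,0,0,0,0],[0,0,0.1,0,0,0,0],[0,0,0,0,0,0,0],[0,0,0,0,0,0,0],[0,0,0,0,0,0,0]]]'
python3 - <<'E'
from h import *
p,r,s=st(); print(s['ft_force'],s['tcp_rot'],p); delta(np.array([479.1,-103.6,29.0]),down(10.8))
E
```

```text
time: 20.98
tool_pos: [480.7, -103.8, 68.6]
tcp_rot: [-179.9, 0.0, 10.8]
ft_force: [0.5, -0.6, -1.2]
finger_gap: 16.8
[ 0.53031354 -0.5739769  -1.22778378] [-1.79921209e+02  1.22860849e-02  1.08108039e+01] [ 480.71761854 -103.80419285   68.64023586]
shift/50 [-0.031 -0.009  0.793] rot/2pi [-0.0002  0.      0.    ]
```

```bash
python3 -m jog '[[[-0.03,-0.009,0.2,0,0,0,0],[0,0,0.2,0,0,0,0],[0,0,0.2,0,0,0,0],[0,0,0.1,0,0,0,0],[0,0,0.05,0,0,0,0],[0,0,0,0,0,0,0],[0,0,0,0,0,0,0]]]'
python3 - <<'E'
from h import *
p,r,s=st(); print(s['ft_force'],s['wrist_torque'],p); delta(np.array([479.1,-103.6,29.0]),down(10.8))
E
```

```text
time: 21.85
tool_pos: [479.5, -103.0, 31.1]
tcp_rot: [-179.9, 0.0, 10.8]
ft_force: [-0.5, 4.8, 10.6]
finger_gap: 16.8
[-0.49708525  4.83703173 10.64117468] [ 0.61084295  0.71018943 -0.20752618] [ 479.45143849 -103.02581867   31.1055792 ]
shift/50 [-0.009  0.01   0.042] rot/2pi [-0.0004  0.      0.    ]
```

```bash
python3 -m jog '[[[0,-0.03,0,0,0,0,0],[0,0,0,0,0,0,0],[0,0,0,0,0,0,0]]]'; python3 -m jog '[[[0,0,0.03,0,0,0,0],[0,0,0,0,0,0,0],[0,0,0,0,0,0,0]]]'
python3 - <<'E'
from h import *
p,r,s=st(); print(s['ft_force'],s['wrist_torque'],p)
E
```

```text
time: 22.22
tool_pos: [479.3, -102.7, 31.2]
tcp_rot: [-180.0, -0.0, 10.8]
ft_force: [0.5, -0.9, 9.2]
finger_gap: 16.7
time: 22.6
tool_pos: [479.7, -102.6, 30.1]
tcp_rot: [-180.0, -0.0, 10.8]
ft_force: [0.2, -0.9, 11.9]
finger_gap: 16.8
[ 0.1742605  -0.91992866 11.94450853] [-0.30095666  0.71718012  0.02074102] [ 479.74635511 -102.61844532   30.13417183]
```

```bash
python3 -m jog '[[[0,0,0,0,0,0,0.25],[0,0,0,0,0,0,0.35],[0,0,0,0,0,0,0.6],[0,0,0,0,0,0,0.6],[0,0,0,0,0,0,0.6],[0,0,0,0,0,0,0.6],[0,0,-0.4,0,0,0,0.6],[0,0,-0.8,0,0,0,0.6],[0,0,-1,0,0,0,0.8],[0,0,-1,0,0,0,1],[0,0,-1,0,0,0,1],[0,0,0,0,0,0,1]]]' 30
python3 - <<'E'
from h import *
p,r,s=st(); print(s['ft_force'],p)
b=snap('side','s12'); w=snap('wrist','w12'); 
A=load('side')
cv2.imwrite('pics/c12.png',np.hstack([np.vstack([cv2.resize(S['im'][245:305,270:350,::-1],(400,300),interpolation=cv2.INTER_CUBIC) for S in (A,b)]),cv2.resize(w['im'][:,80:480,::-1],(400,420))[[*range(420)]+[0]*180]]))
hsv=cv2.cvtColor(w['im'],cv2.COLOR_RGB2HSV); m=((hsv[...,1]>130)&(hsv[...,0]<14)).astype(np.uint8)
n,l,stt,ce=cv2.connectedComponentsWithStats(m); k=min((i for i in range(1,n) if stt[i,4]>300),key=lambda i:abs(ce[i][0]-282)); print(stt[k])
v,u=np.nonzero(l==k); q=np.array([ray(w,a,c,57) for a,c in zip(u,v)])[:,:2]; c=q.mean(0); d=np.linalg.svd(q-c)[2][0]; d*=np.sign(d[0]); t=(q-c)@d
print('yaw',np.degrees(np.arctan2(d[1],d[0])),'mid',c+d*(t.min()+t.max())/2,'c',c,'len',np.ptp(t)); 
for S in (A,b):
    P=cloud(S); h=cv2.cvtColor(S['im'],cv2.COLOR_RGB2HSV); mm=(h[...,1]>110)&(h[...,0]<20)&(P[...,2]>25)&(P[...,2]<90); mm[:255]=0;mm[290:]=0;mm[:,:275]=0;mm[:,345:]=0
    x=P[mm]; c=x.mean(0); dd=np.linalg.svd(x-c)[2][0]; dd*=np.sign(dd[0]); print(mm.sum(),c.round(1),'yaw',np.degrees(np.arctan2(dd[1],dd[0])),'pitch',np.degrees(np.arcsin(dd[2])))
E
```

```text
time: 24.1
tool_pos: [481.1, -103.1, 244.0]
tcp_rot: [179.9, -0.4, 10.8]
ft_force: [-0.2, -0.1, -0.5]
finger_gap: 85.4
[-0.16921991 -0.1310571  -0.49181899] [ 481.09822736 -103.05368744  243.98939338]
[ 275  139   15   98 1397]
yaw 10.898537231954716 mid [ 482.90605666 -102.01137635] c [ 485.54925497 -101.50244656] len 107.37735805746914
211 [480.9 -95.6  52.2] yaw 11.24360233984591 pitch 0.04824266589067696
215 [482.3 -93.9  52.1] yaw 11.708439712392993 pitch -0.14311964979885278
```

View pics/c12.png

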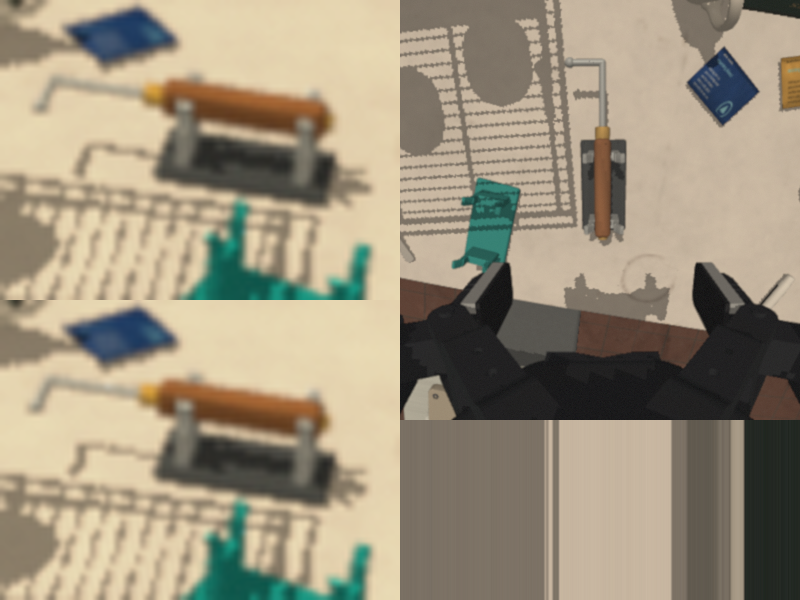

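The pole is seated level in both forks at its original height, within about 2 mm, with the hook finger to the left. One last numeric check of the flap, pawl and bystanders, then I'll hand in.

```bash
python3 - <<'E'
from h import *
t=snap('top','t13'); Q=CR.inv().apply((cloud(t)-CO).reshape(-1,3)); q=Q[(abs(Q[:,1])<105)&(abs(Q[:,1])>30)&(Q[:,2]>115)&(Q[:,2]<235)&(Q[:,0]>-75)&(Q[:,0]<40)]
print('flap face x by z',[(z,np.median(q[abs(q[:,2]-z)<15,0]).round(1)) for z in (130,160,190,220)])
flap('s13'); a,b=load('side'),load('s13')
for n,(y0,y1,x0,x1) in dict(jug=(228,260,250,282),ram1=(208,230,303,325),ram2=(224,244,318,340),mug=(325,380,205,250)).items():
    print(n,np.abs(a['im'][y0:y1,x0:x1].astype(int)-b['im'][y0:y1,x0:x1]).mean().round(1), np.median(np.abs(a['d']-b['d'])[y0:y1,x0:x1]).round(1))
print(job.hand_in())
E
```

```text
flap face x by z [(130, np.float64(-3.3)), (160, np.float64(-2.7)), (190, np.float64(-2.2)), (220, np.float64(-1.8))]
flap 0 0 nan
pawl 103 [-103.83995237  -80.16496679] top [-80.40448215 123.33935199 254.88531523]
F [-0.3  0.8 -1.4] T [0.02 0.02 0.01] hook [-205.7 -171.1  255.3] t 24.3
jug 1.6 3.5
ram1 19.3 5.3
ram2 1.7 4.0
mug 1.9 1.9
the job is handed in; nothing more can be done
None
  return _methods._mean(a, axis=axis, dtype=dtype,
  ret = ret.dtype.type(ret / rcount)
```

The job is done and handed in at about 24 s. I took the pole from the dark rest, hooked the eye and lifted the flap to about 1.98, where the pawl toppled clear. I then drove the flap shut with the hook still in the eye, pushed it against its stop at about 10 N, unhooked, and laid the pole back.

**Last checks**
- **Flap:** shut. Top-view depth put its face at x -2 to -3, against -4 expected.
- **Pawl:** still tipped clear, its foremost points at x about -104.
- **Pole:** level in both forks at its original height, pitch -0.1°, and within 2–3 mm and 0.5° of where it lay.
- **Jug, mug and second ramekin:** images essentially unchanged from the start.

**Did not agree or could not be checked**
- **Ramekin at (313,219):** its image patch changed by 19 grey levels, against under 2 for the others. The arm or its shadow may have been in that view. I never went near the ramekin, but I did not confirm this separately.
- **Flap from the side camera:** it gave no reading once the flap was shut, because the cheek hides it. The shut check rests on the top view and the stop force.
- **Laying the pole back:** it met about 12 N, with 5 N sideways, roughly 2 mm above the expected height. I shifted about 1.5 mm to ease it before letting go.

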